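Make up two press-moulding kits

TASK

Make up the two pressing kits from the stock on the bench. The two-compartment tray gets the long mould and the wooden float, one in each compartment, either way round; the three-compartment tray gets the larger of the two round moulds in its big compartment, and the wooden stamp and the ring cutter in its two small ones, one in each, either way round. Set each piece down upright and flat on the tray's floor without dropping it, and leave the small round mould and the square mould where they stand.

Things in the scene. Friction and masses are not known exactly. Their poses are not given: they have to be found in the camera images.
- tray_two: Fixed, shallow tray of mid-brown wood, 190 (x) x 155 (y) x 14 mm high, with walls 5 mm thick and floor 5 mm thick, so the walls and the divider rise 9 mm above the floor. One divider, 5 mm thick, runs along its x axis through the middle and makes two equal compartments, each 180 (x) x 70 (y) mm, centred at tray x = 0, y = +37.5 and y = -37.5 mm. Origin: centre of the underside, on the bench; z up.
- tray_three: Fixed, shallow tray of the same wood and outside size (190 x 155 x 14 mm, walls and floor 5 mm, walls and dividers rise 9 mm above the floor), with three compartments made by a T of 5 mm dividers. The big compartment is 90 (x) x 145 (y) mm, centred at tray x = -45, y = 0 mm; the two small ones are 85 (x) x 70 (y) mm, centred at tray x = +47.5, y = +37.5 and y = -37.5 mm. Origin: centre of the underside, on the bench; z up.
- long_mould_c (a point): Oblong block of white plaster, 100 (its x) x 50 (its y) x 40 mm high, 0.2 kg, a crescent leaf recess on top; gripped across its 50 mm width. This point is its centre, half-way up; z is up.
- float_c (a point): Wooden levelling float: a pale base 100 (its x) x 40 (its y) x 14 mm with a dark upright grip bar on top, 80 (x) x 22 (y) mm, from 14 to 50 mm above the underside; total height 50 mm, 0.09 kg; gripped across the 22 mm bar. This point is half-way up the whole (25 mm above the underside), z is up.
- big_round_mould_c (a point): The larger round mould: a white plaster disc 58 mm across and 40 mm high, 0.1 kg, a rosette recess on top. This point is its centre, half-way up; z is up.
- small_round_mould_c (a point): The smaller round mould, 40 mm across and 30 mm high, white plaster with a rosette recess; stays where it is. This point is its centre, half-way up; z is up.
- square_mould_c (a point): Square white plaster mould, 52 x 52 x 40 mm high, a square recess on top; stays where it is. This point is its centre, half-way up; z is up.
- stamp_c (a point): Turned stamp of pale wood, standing: base disc 44 mm across and 16 mm high, stem 18 mm across, and a grip knob 28 mm across from 40 to 70 mm above the underside; total height 70 mm, 0.06 kg; gripped by the knob. This point is half-way up (35 mm above the underside), z is up.
- cutter_c (a point): Ring cutter: a plain upright steel tube open at both ends, 48 mm outside, 42 mm inside, 40 mm high, 0.06 kg; gripped across its outside. This point is its centre, half-way up; z is up.

How it is judged:
By the outcome, as a careful person would: the job done as asked, in the order asked, and still so for the second after the job is handed in, with the robot touching nothing.
It also fails if it takes over 128 s, if anything falls off the work surface, if the arm or the gripper's body presses on something with over 40 N, if the wrist force passes 120 N, or if a joint passes its speed limit or range.

ROBOT

A 7-joint arm with a two-finger parallel gripper is mounted at the origin on the work surface. World frame = base frame: x ahead of the robot, y to its left, z up, the work surface at z = 0. Lengths are in m, angles in degrees, forces in N, time in s.
With the tool pointing down it reaches from about 0.425 to 0.8 m from the base axis. Payload 8.3 kg.
Tool frame: the origin (TCP) lies on the centre line of the jaws, within the pads' length; the fingertips stand 19 mm ahead of it and the grasp point (between the pads) is the TCP; z points along the fingers, y is the line along which they close (so a half turn about z gives the same grasp; the last joint's range is limited). The gripper opens to 85 mm and grips with 20 to 120 N. Pads are 22 mm wide; open, the fingers measure 114 mm over their backs; the gripper's body (76 mm by 85 mm) begins 54 mm behind the grasp point. The pads swing forward as they close: fully open they stand 13 mm farther back than shut.
Start: joints at [-77.458, 21.967, 0.94, 78.501, -0.361, 79.538, -2.664], TCP at [0.174, 0.6, 0.25] pointing down, gripper open.
Joint ranges: [-169.22, 169.22], [-14.56, 117.87], [-87.37, 89.26], [10.42, 133.3], [-82.24, 262.24], [0.94, 117.77], [-172.7, 172.7]. Speed limits (degrees/s): [136.94, 136.94, 172.46, 172.46, 180, 180, 180].

INTERFACE

Orientations are given as a 3x3 rotation matrix whose columns are the frame's x, y, z axes.
In Python, from plant import * gives the robot as it stands.
- The arm moves only by the tool step_arm, never from a script. Its argument "plan" is a list of rows, each a list of 7 numbers: the opening in per cent of the stroke, from 0 (shut) to 100 (fully open), then the shift along the tool's x, y, z in mm, then the turn, a rotation vector about the tool's x, y, z in rad. A call has 1 to 20 rows; each row is the pose to reach, as a shift and turn from the pose commanded when the call began, along the tool's axes at that moment; what a row does not reach only later rows make up. A row lasts 1/10 s, in which the tool goes at most 50 mm and 8.59 degrees, less where a joint would pass 70% of its speed; a pose out of reach is approached as far as the arm can. A call with a gripper value outside its range is refused whole. The fingers move at their own pace and stop on an object; the grip force is fixed at half the most. Time passes only in rows, so rows that repeat a pose let the fingers close. It gives the time, the measured TCP pose, the force, the opening and the grip force at its end, in the units of the state.
- observe(): the state, without advancing time (a new reading comes with each control period).
- read_camera(name): name is "scene" or "top" or "wrist"; returns (picture, depth): 480x640x3 uint8, blue, green, red; 480x640 float32, m along the optical axis (not along the pixel's ray), 0 where there is no reading.
- camera_info(name): a dict with "mtx" (3x3 intrinsics, pixels), "R" (3x3) and "t" (3): a world point X has camera coordinates R X + t; the wrist camera has in their place "hand_eye" (4x4, takes a point from camera to tool coordinates, whose origin is the TCP and whose axes are the flange's). Camera axes: x right, y down, z forward; pixel columns grow to the right and rows downward; lengths in m; the calibration is good to about 2 mm. The wrist camera is an equidistant fisheye: a pixel r from the principal point sees the ray r / f radians off the axis. A picture is of the moment at which its call begins: read the wrist's pose just before it. camera_info takes no time and is no camera call.
- finish_job(): hands the job in; it is judged then, once.
The state is a dict: "time": time; "joint_pos": joint angles; "joint_vel": joint speeds; "joint_efforts": joint torques, N m; "ee_pos": TCP position; "tool_rot": TCP orientation; "ft_force": force on the tool from outside, world axes, zero at the start; "torque": the same for the moment, N m; "gripper_width": finger opening in m; "grip_force": force on a finger pad.
Only numpy, scipy, OpenCV 4.12 (cv2) and the standard library are available. Lean on these libraries where they do the work, as an engineer would, in place of code of your own. Each camera call takes 0.05 s, during which the arm holds its last target. There are 200 camera calls.

## Working session

There is one attempt and no reset: what is moved stays moved. The work goes in short steps, Python scripts to look and compute and a tool call to move; the robot and the scene stay as the last step left them, time stands still between calls to the robot, and variables do not carry over. Pictures are saved under pics/ and viewed, at most 14 in all, crops included, and the job is handed in when it is done.

Besides the shell and the picture viewer there is one more tool, called after "Call:" as a command line: name --pt "numbers of a row" for each row, then --argument value for the rest. step_arm: Moves the arm, as the interface text tells. Its arguments: {"type":"object","properties":{"plan":{"type":"array"}},"required":["plan"]}

```bash
mkdir -p pics; python3 - <<'E'
from plant import *
import cv2,numpy as np
np.set_printoptions(precision=4,suppress=True)
s=observe();print(s['time'],s['ee_pos'],s['tool_rot'],s['gripper_width'])
for n in ['scene','top']:
    p,d=read_camera(n);cv2.imwrite(f'pics/{n}0.png',p);np.save(f'pics/{n}0.npy',d)
    i=camera_info(n);print(n,i['mtx'],i['R'],i['t'])
    print((-np.array(i['R']).T@np.array(i['t'])))
print(camera_info('wrist'))
E
```

```text
0.0 [0.1737 0.5999 0.2493] [[-0.9606  0.2781 -0.0005]
 [ 0.2781  0.9606 -0.0019]
 [-0.     -0.0019 -1.    ]] 0.0849312922168008
scene [[589.0841   0.     314.3311]
 [  0.     589.0841 236.1656]
 [  0.       0.       1.    ]] [[-0.8255  0.5642 -0.014 ]
 [ 0.4872  0.6997 -0.5226]
 [-0.285  -0.4382 -0.8525]] [ 0.4575 -0.2372  1.34  ]
[0.8752 0.495  1.0248]
top [[553.9175   0.     314.56  ]
 [  0.     553.9175 243.0875]
 [  0.       0.       1.    ]] [[-0.0001 -0.9999 -0.0169]
 [-0.9928  0.0021 -0.1199]
 [ 0.1199  0.0167 -0.9926]] [0.    0.572 0.938]
[ 0.4554 -0.0169  0.9996]
{'mtx': array([[371.6483,   0.    , 323.7729],
       [  0.    , 371.6483, 246.008 ],
       [  0.    ,   0.    ,   1.    ]]), 'hand_eye': array([[-0.0002, -0.9653, -0.2611,  0.0658],
       [ 1.    , -0.0001, -0.0004,  0.0003],
       [ 0.0004, -0.2611,  0.9653, -0.1227],
       [ 0.    ,  0.    ,  0.    ,  1.    ]])}
```

View pics/top0.png

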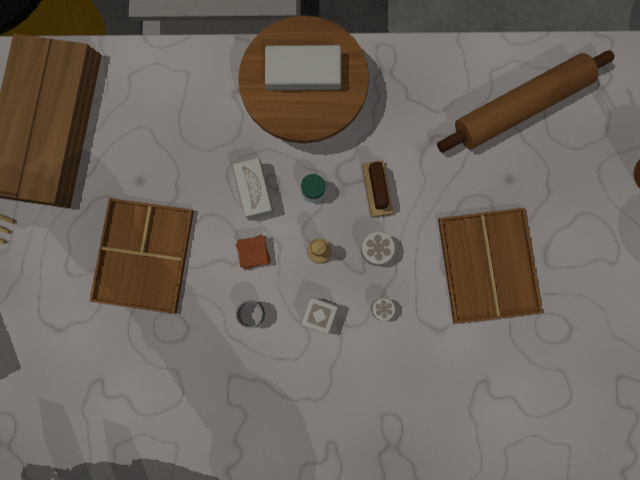

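View pics/scene0.png

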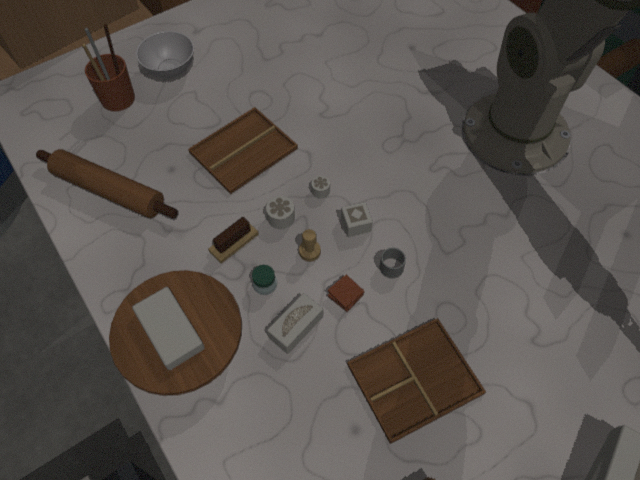

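The top view shows, by pixel (col, row):
- **Stock:** long mould (252,187), float (378,188), big round mould (378,249), small round mould (384,309), square mould (320,315), stamp (319,250) and ring cutter (250,314).
- **Trays:** tray_three around (143,255), with its small compartments toward the top of the image (+x), and tray_two around (490,265).
- **Distractors:** a green jar (313,187), a red block (253,252), a rolling pin and a board.

The scene view agrees.

```bash
cat > h.py <<'E'
import cv2,numpy as np
np.set_printoptions(precision=4,suppress=True)
def cast(i,uv,z):
    M,R,t=[np.array(i[k]) for k in('mtx','R','t')]
    uv=np.atleast_2d(uv).astype(float);d=(np.c_[uv,np.ones(len(uv))]@np.linalg.inv(M).T)@R
    c=-R.T@t;return (c+d*((z-c[2])/d[:,2])[:,None])[:,:2]
def cloud(i,d):
    M,R,t=[np.array(i[k]) for k in('mtx','R','t')]
    v,u=np.indices(d.shape);P=np.stack([u,v,np.ones_like(u)],-1)@np.linalg.inv(M).T*d[...,None]
    return (P-t)@R
E
python3 - <<'E'
from plant import *
from h import *
p=cv2.imread('pics/top0.png');d=np.load('pics/top0.npy');i=camera_info('top')
W=cloud(i,d);Z=W[...,2]
fl=(d>0)&(abs(Z)<.03);print('bench z',np.median(Z[fl]),Z[380:460,220:500].std())
seeds=dict(long=(252,187,.04,24,34),float_=(378,186,.05,16,30),big=(378,249,.04,22,22),small=(384,309,.03,18,18),square=(320,315,.04,24,24),stamp=(319,248,.07,16,18),cutter=(250,314,.04,19,19),jar=(313,187,.04,18,20),red=(253,252,.02,22,22))
for n,(u,v,h,a,b) in seeds.items():
    m=np.zeros(Z.shape,np.uint8);s=np.s_[v-b:v+b,u-a:u+a]
    zz=Z[s];m[s]=((d[s]>0)&(zz>h-.008)&(zz<h+.012)).astype(np.uint8)
    k,l,st,c=cv2.connectedComponentsWithStats(m)
    j=1+np.argmax(st[1:,4]) if k>1 else 0
    m=(l==j).astype(np.uint8);cs=max(cv2.findContours(m,0,1)[0],key=len)[:,0]
    X=(cast(i,cs,h)*1000).astype(np.float32)
    r=cv2.minAreaRect(X);e=cv2.minEnclosingCircle(X)
    print(n,'zmed %.4f max %.4f'%(np.median(Z[m>0]),zz.max()),'rect',np.round(r[0],1),np.round(r[1],1),round(r[2],1),'circ',np.round(e[0],1),round(e[1],1),'r',round(np.hypot(*r[0])))
hsv=cv2.cvtColor(p,cv2.COLOR_BGR2HSV)
for n,s in dict(three=np.s_[185:325,80:205],two=np.s_[195:335,430:555]).items():
    m=np.zeros(Z.shape,np.uint8);m[s]=(hsv[s][...,1]>80)*255
    m=cv2.morphologyEx(m,cv2.MORPH_CLOSE,np.ones((5,5)))
    c=max(cv2.findContours(m,0,1)[0],key=cv2.contourArea);q=cv2.approxPolyDP(cv2.convexHull(c),8,True)[:,0]
    r=cv2.minAreaRect((cast(i,c[:,0],.014)*1000).astype(np.float32));print(n,np.round(r[0],1),np.round(r[1],1),r[2],q.tolist(),(cast(i,q,.014)*1000).round().tolist())
cv2.imwrite('pics/a.png',cv2.resize(p[140:340,220:420],(800,800))[:600])
E
```

```text
bench z 0.0001196081662735087 0.060060117338075085
long zmed 0.0400 max 0.9996 rect [670.9 110.4] [101.1  50. ] 14.3 circ [670.9 110.2] 54.6 r 680
float_ zmed 0.0497 max 0.9996 rect [ 673.4 -113.2] [80.1 22.6] 9.4 circ [ 673.2 -112.1] 40.2 r 683
big zmed 0.0402 max 0.9996 rect [ 562.6 -111.1] [55.7 56. ] 89.9 circ [ 562.4 -110.6] 29.3 r 573
small zmed 0.0301 max 0.9996 rect [ 457.1 -119.3] [38.1 38. ] 89.3 circ [ 457.  -119.5] 19.9 r 472
square zmed 0.0398 max 0.9996 rect [445.8  -8.1] [51.7 51.7] 70.3 circ [446.1  -8.3] 35.1 r 446
stamp zmed 0.0691 max 0.9996 rect [560.2  -7.9] [25.3 25.5] 89.9 circ [560.2  -7.9] 13.4 r 560
cutter zmed 0.0393 max 0.9996 rect [447.8 113.1] [46.2 46.6] 0.6 circ [448.3 112.8] 24.0 r 462
jar zmed 0.0450 max 0.9996 rect [673.    2.9] [40.7 43.3] 89.9 circ [672.6   2.8] 22.5 r 673
red zmed 0.0236 max 0.9996 rect [557.8 109.7] [54.7 55. ] 12.2 circ [558.6 110.4] 34.9 r 568
three [553.9 310.6] [158.1 188.8] 81.92078399658203 [[109, 198], [193, 211], [176, 312], [90, 301]] [[658.0, 374.0], [634.0, 220.0], [452.0, 246.0], [471.0, 400.0]]
two [ 534.9 -310.5] [189.5 157.6] 6.87729549407959 [[524, 208], [542, 312], [455, 323], [438, 219]] [[637.0, -376.0], [452.0, -399.0], [433.0, -247.0], [618.0, -222.0]]
```

```bash
cat >> h.py <<'E'
from scipy.spatial.transform import Rotation as Ro
def go(s,x,y,z,a):
    """shift (mm) and turn (rad) in tool axes to reach x,y,z mm, tool down, tool y at a deg"""
    R=np.array(s['tool_rot']);p=np.array(s['ee_pos'])*1000;c,q=np.cos(np.radians(a)),np.sin(np.radians(a))
    G=np.array([[-q,c,0],[c,q,0],[0,0,-1.]])
    print((x,y,z,a),'shift',(R.T@(np.array([x,y,z])-p)).round(1),'turn',Ro.from_matrix(R.T@G).as_rotvec().round(3))
def st(s):
    R=np.array(s['tool_rot']);print('t%.2f'%s['time'],(np.array(s['ee_pos'])*1000).round(1),'a %.1f'%np.degrees(np.arctan2(R[1,1],R[0,1])),'F',np.array(s['ft_force']).round(1),'w %.1f'%(s['gripper_width']*1000),'g',s['grip_force'],'j7 %.0f'%s['joint_pos'][6])
E
python3 -c "
from plant import *
from h import *
s=observe();go(s,671,110.4,130,-75.7)"
```

```text
(671, 110.4, 130, -75.7) shift [-613.9 -331.8  120. ] turn [-0.001  0.002  2.61 ]
```

Call:
step_arm --pt "85 -20 -10 4 0 0 0.08" --pt "85 -50 -28 10 0 0 0.2" --pt "85 -90 -50 18 0 0 0.35" --pt "85 -130 -72 26 0 0 0.5" --pt "85 -170 -94 34 0 0 0.65" --pt "85 -210 -115 42 0 0 0.8" --pt "85 -250 -137 50 0 0 0.95" --pt "85 -290 -158 58 0 0 1.1" --pt "85 -330 -180 66 0 0 1.25" --pt "85 -370 -201 74 0 0 1.4" --pt "85 -410 -223 82 0 0 1.55" --pt "85 -450 -244 90 0 0 1.7" --pt "85 -485 -263 98 0 0 1.85" --pt "85 -520 -282 105 0 0 2.0" --pt "85 -550 -298 110 0 0 2.15" --pt "85 -580 -314 115 0 0 2.3" --pt "85 -600 -325 118 0 0 2.45" --pt "85 -614 -332 120 0 0 2.61" --pt "85 -614 -332 120 0 0 2.61" --pt "85 -614 -332 120 0 0 2.61"

```text
time: 2.1
ee_pos: [0.6708, 0.111, 0.1296]
tool_rot: [[0.968, 0.25, -0.001], [0.25, -0.968, -0.0], [-0.001, 0.0, -1.0]]
ft_force: [-0.6, -0.3, -0.6]
gripper_width: 0.0725
grip_force: 0.0
```

```bash
python3 -c "
from plant import *
from h import *
s=observe();st(s);go(s,671,110.4,30,-75.7)
p,d=read_camera('wrist');cv2.imwrite('pics/w1.png',p)"
```

```text
t2.10 [670.8 111.  129.6] a -75.5 F [-0.6 -0.3 -0.6] w 72.5 g 0.0 j7 -72
(671, 110.4, 30, -75.7) shift [ 0.2  0.6 99.6] turn [0.    0.001 0.003]
```

View pics/w1.png

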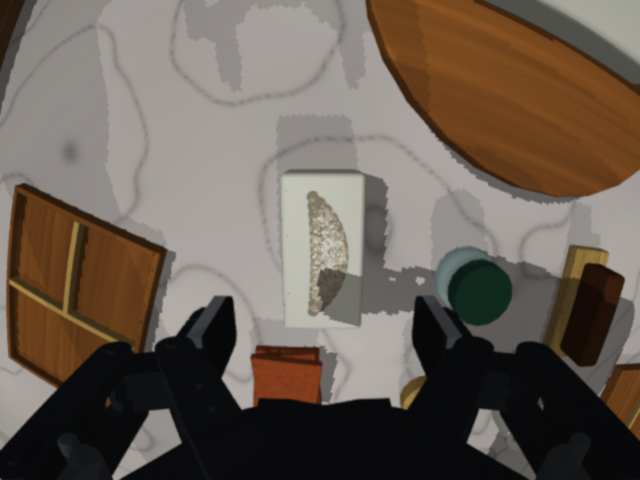

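The wrist view shows the long mould at (323,250), squared up and centred between the fingers at columns 220 and 430, with both finger paths clear. I'll descend and close.

Call:
step_arm --pt "85 0 0 20 0 0 0" --pt "85 0 0 50 0 0 0" --pt "85 0 0 80 0 0 0" --pt "85 0 0 95 0 0 0" --pt "85 0 0 101 0 0 0" --pt "85 0 0 101 0 0 0" --pt "0 0 0 101 0 0 0" --pt "0 0 0 101 0 0 0" --pt "0 0 0 101 0 0 0" --pt "0 0 0 101 0 0 0" --pt "0 0 0 101 0 0 0" --pt "0 0 0 101 0 0 0" --pt "0 0 0 101 0 0 0" --pt "0 0 0 101 0 0 0"

```text
time: 3.55
ee_pos: [0.6725, 0.1109, 0.0313]
tool_rot: [[0.969, 0.247, 0.003], [0.247, -0.969, 0.001], [0.003, -0.0, -1.0]]
ft_force: [-1.0, 0.1, 6.5]
gripper_width: 0.049
grip_force: 64.3
```

```bash
python3 -c "
from plant import *
from h import *
s=observe();st(s);go(s,671,110.4,120,-75.7);go(s,539.5,-347.7,120,-83.1)"
```

```text
t3.55 [672.5 110.9  31.3] a -75.7 F [-1.   0.1  6.5] w 49.0 g 64.25461292266846 j7 -69
(671, 110.4, 120, -75.7) shift [ -1.3   0.1 -88.7] turn [-0.    -0.003  0.001]
(539.5, -347.7, 120, -83.1) shift [-242.1  411.4  -89.4] turn [-0.    -0.003  0.13 ]
```

Call:
step_arm --pt "0 0 0 -5 0 0 0" --pt "0 0 0 -20 0 0 0" --pt "0 0 0 -45 0 0 0" --pt "0 0 0 -70 0 0 0" --pt "0 -2 4 -90 0 0 0" --pt "0 -10 15 -92 0 0 0" --pt "0 -22 36 -92 0 0 0.01" --pt "0 -38 64 -92 0 0 0.02" --pt "0 -56 94 -92 0 0 0.03" --pt "0 -74 125 -92 0 0 0.04" --pt "0 -92 156 -92 0 0 0.05" --pt "0 -110 187 -92 0 0 0.06" --pt "0 -128 218 -92 0 0 0.07" --pt "0 -146 249 -92 0 0 0.08" --pt "0 -164 280 -92 0 0 0.09" --pt "0 -182 311 -92 0 0 0.1" --pt "0 -200 341 -92 0 0 0.11" --pt "0 -218 370 -92 0 0 0.12" --pt "0 -232 394 -92 0 0 0.13" --pt "0 -240 410 -92 0 0 0.13"

```text
time: 5.55
ee_pos: [0.5369, -0.3493, 0.1208]
tool_rot: [[0.993, 0.115, -0.002], [0.115, -0.993, -0.001], [-0.002, 0.001, -1.0]]
ft_force: [-0.3, -0.1, -0.7]
gripper_width: 0.0493
grip_force: 63.3
```

```bash
python3 -c "
from plant import *
from h import *
s=observe();st(s);go(s,539.5,-347.7,38,-83.1)
p,d=read_camera('wrist');cv2.imwrite('pics/w2.png',p)"
```

```text
t5.55 [ 536.9 -349.3  120.8] a -83.4 F [-0.3 -0.1 -0.7] w 49.3 g 63.34325909614563 j7 -35
(539.5, -347.7, 38, -83.1) shift [ 3.  -1.3 82.8] turn [ 0.001  0.002 -0.005]
```

View pics/w2.png

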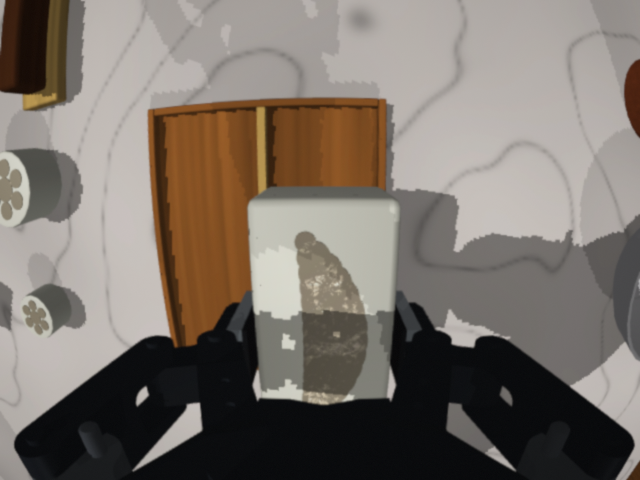

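The mould is held level at (324,300), over the compartment whose edges are at columns 268 and 380. I'll lower it.

Call:
step_arm --pt "0 2 -1 8 0 0 0" --pt "0 3 -1 25 0 0 0" --pt "0 3 -1 45 0 0 0" --pt "0 3 -1 62 0 0 0" --pt "0 3 -1 74 0 0 0" --pt "0 3 -1 79 0 0 0" --pt "0 3 -1 81 0 0 0" --pt "0 3 -1 82 0 0 0" --pt "0 3 -1 82 0 0 0" --pt "0 3 -1 82 0 0 0"

```text
time: 6.6
ee_pos: [0.5433, -0.3449, 0.0401]
tool_rot: [[0.993, 0.12, 0.001], [0.12, -0.993, -0.001], [0.001, 0.001, -1.0]]
ft_force: [0.3, 0.4, -1.5]
gripper_width: 0.0491
grip_force: 63.3
```

Call:
step_arm --pt "0 0 0 1 0 0 0" --pt "0 0 0 2 0 0 0" --pt "0 0 0 3 0 0 0" --pt "0 0 0 3 0 0 0" --pt "0 0 0 3.5 0 0 0" --pt "0 0 0 3.5 0 0 0"

```text
time: 7.2
ee_pos: [0.5429, -0.3446, 0.0364]
tool_rot: [[0.993, 0.12, 0.0], [0.12, -0.993, 0.0], [0.0, -0.0, -1.0]]
ft_force: [-2.2, 2.3, 5.2]
gripper_width: 0.0492
grip_force: 64.2
```

Call:
step_arm --pt "75 0 0 3 0 0 0" --pt "75 0 0 3 0 0 0" --pt "75 0 0 3 0 0 0" --pt "75 0 0 3 0 0 0" --pt "75 0 0 3 0 0 0" --pt "75 0 0 -5 0 0 0" --pt "75 0 0 -25 0 0 0" --pt "75 0 0 -50 0 0 0" --pt "75 0 0 -75 0 0 0" --pt "75 0 0 -85 0 0 0"

```text
time: 8.2
ee_pos: [0.5438, -0.3456, 0.1241]
tool_rot: [[0.993, 0.119, 0.004], [0.119, -0.993, -0.002], [0.003, 0.003, -1.0]]
ft_force: [1.2, 0.4, -0.2]
gripper_width: 0.0639
grip_force: 0.0
```

```bash
python3 -c "
from plant import *
from h import *
s=observe();st(s);go(s,673.4,-113,120,-80.6)"
```

```text
t8.20 [ 543.8 -345.6  124.1] a -83.1 F [ 1.2  0.4 -0.2] w 63.9 g 0.0 j7 -35
(673.4, -113, 120, -80.6) shift [ 156.4 -215.5    4.1] turn [ 0.003 -0.003 -0.044]
```

Call:
step_arm --pt "65 12 -16 2 0 0 0" --pt "65 34 -46 4 0 0 -0.01" --pt "65 60 -82 4 0 0 -0.02" --pt "65 86 -118 4 0 0 -0.03" --pt "65 112 -154 4 0 0 -0.044" --pt "65 134 -184 4 0 0 -0.044" --pt "65 150 -206 4 0 0 -0.044" --pt "65 156 -215 4 0 0 -0.044" --pt "65 156 -215 4 0 0 -0.044" --pt "65 156 -215 4 0 0 -0.044"

```text
time: 9.2
ee_pos: [0.6711, -0.1147, 0.1167]
tool_rot: [[0.987, 0.161, -0.001], [0.161, -0.987, -0.001], [-0.001, 0.001, -1.0]]
ft_force: [0.2, -0.3, 0.2]
gripper_width: 0.0556
grip_force: 0.0
```

```bash
python3 -c "
from plant import *
from h import *
s=observe();st(s);go(s,673.4,-113,39,-80.6)
p,d=read_camera('wrist');cv2.imwrite('pics/w3.png',p)"
```

```text
t9.20 [ 671.1 -114.7  116.7] a -80.7 F [ 0.2 -0.3  0.2] w 55.6 g 0.0 j7 -56
(673.4, -113, 39, -80.6) shift [ 2.6 -1.4 77.7] turn [ 0.001  0.001 -0.002]
```

View pics/w3.png

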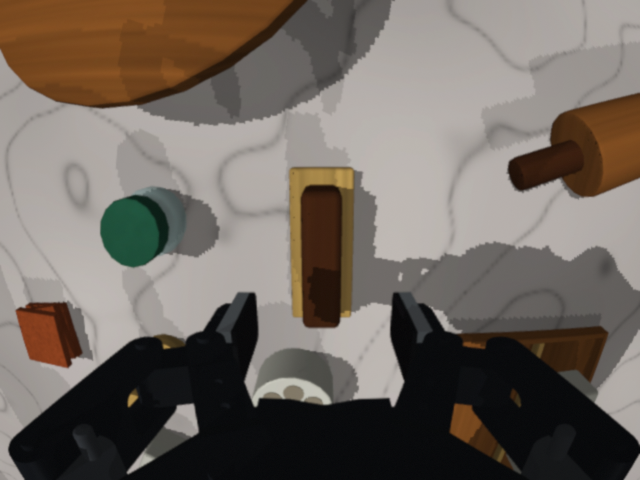

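The float's dark bar is at (321,255), parallel to the jaws and midway between the fingers at columns 250 and 400. I'll descend, close and lift.

Call:
step_arm --pt "65 2 -1 10 0 0 0" --pt "65 2 -1 30 0 0 0" --pt "65 2 -1 55 0 0 0" --pt "65 2 -1 70 0 0 0" --pt "65 2 -1 76 0 0 0" --pt "65 2 -1 76 0 0 0" --pt "65 2 -1 76 0 0 0" --pt "0 2 -1 76 0 0 0" --pt "0 2 -1 76 0 0 0" --pt "0 2 -1 76 0 0 0" --pt "0 2 -1 76 0 0 0" --pt "0 2 -1 76 0 0 0" --pt "0 2 -1 76 0 0 0" --pt "0 2 -1 76 0 0 0" --pt "0 2 -1 76 0 0 0"

```text
time: 10.75
ee_pos: [0.6745, -0.1113, 0.0419]
tool_rot: [[0.987, 0.163, 0.002], [0.163, -0.987, -0.0], [0.002, 0.0, -1.0]]
ft_force: [-1.1, -0.1, 6.1]
gripper_width: 0.0211
grip_force: 59.5
```

```bash
python3 -c "
from plant import *
from h import *
s=observe();st(s);go(s,530.5,-273.3,125,-83.1)"
```

```text
t10.75 [ 674.5 -111.3   41.9] a -80.6 F [-1.1 -0.1  6.1] w 21.1 g 59.520968198776245 j7 -55
(530.5, -273.3, 125, -83.1) shift [-168.4  136.4  -83.3] turn [ 0.    -0.002  0.043]
```

Call:
step_arm --pt "0 0 0 -5 0 0 0" --pt "0 0 0 -20 0 0 0" --pt "0 0 0 -45 0 0 0" --pt "0 0 0 -70 0 0 0" --pt "0 -4 3 -84 0 0 0" --pt "0 -14 12 -86 0 0 0.01" --pt "0 -32 26 -86 0 0 0.02" --pt "0 -54 44 -86 0 0 0.03" --pt "0 -78 63 -86 0 0 0.043" --pt "0 -102 83 -86 0 0 0.043" --pt "0 -126 102 -86 0 0 0.043" --pt "0 -146 118 -86 0 0 0.043" --pt "0 -160 130 -86 0 0 0.043" --pt "0 -167 136 -86 0 0 0.043" --pt "0 -167 136 -86 0 0 0.043" --pt "0 -167 136 -86 0 0 0.043"

```text
time: 12.35
ee_pos: [0.5321, -0.2714, 0.1265]
tool_rot: [[0.993, 0.122, 0.0], [0.122, -0.993, 0.001], [0.0, -0.001, -1.0]]
ft_force: [1.0, 0.8, -1.5]
gripper_width: 0.0208
grip_force: 58.7
```

```bash
python3 -c "
from plant import *
from h import *
s=observe();st(s);go(s,530.5,-273.3,47,-83.1)
p,d=read_camera('wrist');cv2.imwrite('pics/w4.png',p)"
```

```text
t12.35 [ 532.1 -271.4  126.5] a -83.0 F [ 1.   0.8 -1.5] w 20.8 g 58.705090284347534 j7 -41
(530.5, -273.3, 47, -83.1) shift [-1.9  1.7 79.5] turn [-0.001 -0.     0.002]
```

View pics/w4.png

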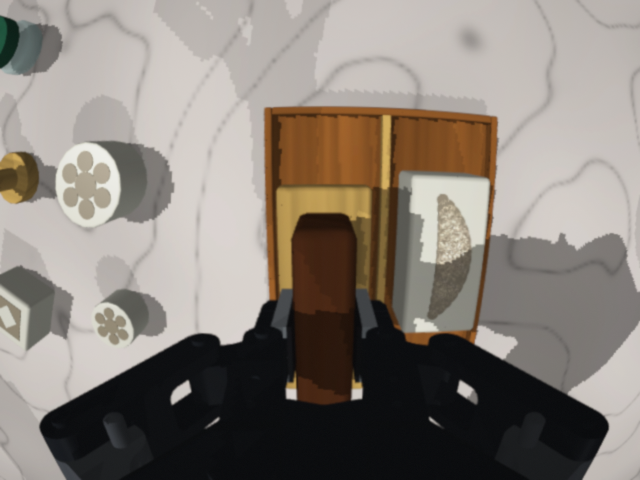

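The long mould lies flat in its compartment at (444,252). The float is level over the other one, between columns 277 and 380, so I'll lower it.

Call:
step_arm --pt "0 -1 0 8 0 0 0" --pt "0 -1 0 25 0 0 0" --pt "0 -1 0 45 0 0 0" --pt "0 -1 0 62 0 0 0" --pt "0 -1 0 72 0 0 0" --pt "0 -1 0 75 0 0 0" --pt "0 -1 0 76 0 0 0" --pt "0 -1 0 76 0 0 0" --pt "0 -1 0 76 0 0 0"

```text
time: 13.3
ee_pos: [0.5308, -0.273, 0.0516]
tool_rot: [[0.993, 0.121, 0.001], [0.121, -0.993, -0.0], [0.001, 0.001, -1.0]]
ft_force: [0.3, -0.7, -0.8]
gripper_width: 0.0211
grip_force: 58.7
```

Call:
step_arm --pt "0 0 0 1 0 0 0" --pt "0 0 0 2 0 0 0" --pt "0 0 0 3 0 0 0" --pt "0 0 0 4 0 0 0" --pt "0 0 0 4.5 0 0 0" --pt "0 0 0 4.5 0 0 0"

```text
time: 13.9
ee_pos: [0.5303, -0.2727, 0.0468]
tool_rot: [[0.993, 0.12, 0.0], [0.12, -0.993, 0.0], [0.0, -0.0, -1.0]]
ft_force: [-2.9, 2.0, 6.0]
gripper_width: 0.0209
grip_force: 59.7
```

Call:
step_arm --pt "50 0 0 4 0 0 0" --pt "50 0 0 4 0 0 0" --pt "50 0 0 4 0 0 0" --pt "50 0 0 4 0 0 0" --pt "50 0 0 4 0 0 0" --pt "50 0 0 -5 0 0 0" --pt "50 0 0 -25 0 0 0" --pt "50 0 0 -50 0 0 0" --pt "50 0 0 -75 0 0 0" --pt "50 0 0 -85 0 0 0"

```text
time: 14.9
ee_pos: [0.5313, -0.2736, 0.1344]
tool_rot: [[0.993, 0.12, 0.004], [0.12, -0.993, -0.002], [0.003, 0.002, -1.0]]
ft_force: [0.6, 0.3, -0.2]
gripper_width: 0.0426
grip_force: 0.0
```

```bash
python3 -c "
from plant import *
from h import *
s=observe();st(s);go(s,562.5,-110.8,125,-90)"
```

```text
t14.90 [ 531.3 -273.6  134.4] a -83.1 F [ 0.6  0.3 -0.2] w 42.6 g 0.0 j7 -41
(562.5, -110.8, 125, -90) shift [  50.5 -157.9    9.3] turn [ 0.002 -0.003  0.121]
```

Call:
step_arm --pt "100 4 -12 2 0 0 0" --pt "100 12 -36 6 0 0 0.03" --pt "100 22 -68 9 0 0 0.06" --pt "100 32 -100 9 0 0 0.09" --pt "100 40 -126 9 0 0 0.12" --pt "100 47 -146 9 0 0 0.12" --pt "100 50 -157 9 0 0 0.12" --pt "100 50 -157 9 0 0 0.12" --pt "100 50 -157 9 0 0 0.12"

```text
time: 15.8
ee_pos: [0.5605, -0.1114, 0.1218]
tool_rot: [[1.0, 0.0, -0.001], [0.0, -1.0, -0.001], [-0.001, 0.001, -1.0]]
ft_force: [-0.0, -1.0, 0.2]
gripper_width: 0.0853
grip_force: 0.0
```

```bash
python3 -c "
from plant import *
from h import *
s=observe();st(s);go(s,562.5,-110.8,29,-90)"
```

```text
t15.80 [ 560.5 -111.4  121.8] a -90.0 F [-0.  -1.   0.2] w 85.3 g 0.0 j7 -64
(562.5, -110.8, 29, -90) shift [ 2.1 -0.7 92.8] turn [0.001 0.001 0.   ]
```

Call:
step_arm --pt "100 1 0 10 0 0 0" --pt "100 1 0 35 0 0 0" --pt "100 1 0 65 0 0 0" --pt "100 1 0 85 0 0 0" --pt "100 1 0 90 0 0 0" --pt "100 1 0 91 0 0 0" --pt "100 1 0 91 0 0 0" --pt "0 1 0 91 0 0 0" --pt "0 1 0 91 0 0 0" --pt "0 1 0 91 0 0 0" --pt "0 1 0 91 0 0 0" --pt "0 1 0 91 0 0 0" --pt "0 1 0 91 0 0 0" --pt "0 1 0 91 0 0 0" --pt "0 1 0 91 0 0 0"

```text
time: 17.3
ee_pos: [0.5629, -0.111, 0.0327]
tool_rot: [[1.0, 0.001, 0.002], [0.001, -1.0, 0.0], [0.002, -0.0, -1.0]]
ft_force: [-1.7, 0.4, 6.8]
gripper_width: 0.0559
grip_force: 63.1
```

```bash
python3 -c "
from plant import *
from h import *
s=observe();st(s);go(s,562.5,-110.8,145,-90);go(s,509.4,316.8,145,-98)"
```

```text
t17.30 [ 562.9 -111.    32.7] a -89.9 F [-1.7  0.4  6.8] w 55.9 g 63.13176870346069 j7 -60
(562.5, -110.8, 145, -90) shift [  -0.2   -0.2 -112.3] turn [-0.    -0.002  0.001]
(509.4, 316.8, 145, -98) shift [ -52.9 -427.8 -112.4] turn [-0.    -0.002  0.141]
```

Call:
step_arm --pt "0 0 0 -6 0 0 0" --pt "0 0 0 -24 0 0 0" --pt "0 0 0 -52 0 0 0" --pt "0 0 0 -82 0 0 0" --pt "0 -1 -6 -104 0 0 0" --pt "0 -3 -20 -112 0 0 0.01" --pt "0 -6 -44 -114 0 0 0.02" --pt "0 -9 -74 -114 0 0 0.03" --pt "0 -13 -106 -114 0 0 0.04" --pt "0 -17 -140 -114 0 0 0.05" --pt "0 -21 -174 -114 0 0 0.06" --pt "0 -25 -208 -114 0 0 0.07" --pt "0 -30 -242 -114 0 0 0.08" --pt "0 -34 -276 -114 0 0 0.09" --pt "0 -38 -310 -114 0 0 0.1" --pt "0 -42 -344 -114 0 0 0.11" --pt "0 -46 -376 -114 0 0 0.12" --pt "0 -50 -404 -114 0 0 0.13" --pt "0 -52 -421 -114 0 0 0.14" --pt "0 -53 -427 -114 0 0 0.14"

```text
time: 19.3
ee_pos: [0.5077, 0.3189, 0.1454]
tool_rot: [[0.991, -0.135, -0.0], [-0.135, -0.991, 0.001], [-0.0, -0.0, -1.0]]
ft_force: [-0.2, 0.3, -1.8]
gripper_width: 0.0561
grip_force: 63.8
```

```bash
python3 -c "
from plant import *
from h import *
s=observe();st(s);go(s,509.4,316.8,37.7,-98)
p,d=read_camera('wrist');cv2.imwrite('pics/w5.png',p)"
```

```text
t19.30 [507.7 318.9 145.4] a -97.8 F [-0.2  0.3 -1.8] w 56.1 g 63.82946848869324 j7 -117
(509.4, 316.8, 37.7, -98) shift [  2.    1.9 107.7] turn [-0.     0.     0.004]
```

View pics/w5.png

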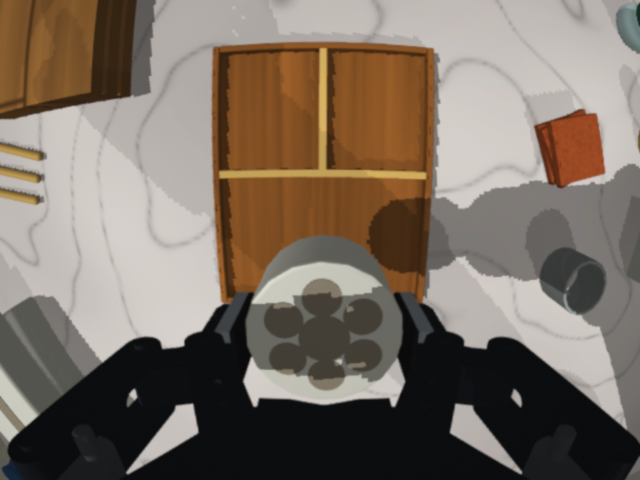

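The big round mould is at (324,332), centred over the big compartment. The divider runs along row 174 and the T stem along column 323, so the yaw is right. I'll lower it.

Call:
step_arm --pt "0 1 1 8 0 0 0" --pt "0 1 1 28 0 0 0" --pt "0 1 1 54 0 0 0" --pt "0 1 1 80 0 0 0" --pt "0 1 1 97 0 0 0" --pt "0 1 1 103 0 0 0" --pt "0 1 1 105 0 0 0" --pt "0 1 1 105 0 0 0" --pt "0 1 1 105 0 0 0"

```text
time: 20.25
ee_pos: [0.5103, 0.3153, 0.0415]
tool_rot: [[0.99, -0.139, 0.001], [-0.139, -0.99, 0.001], [0.001, -0.001, -1.0]]
ft_force: [-0.5, 0.1, -0.7]
gripper_width: 0.0562
grip_force: 63.8
```

Call:
step_arm --pt "0 0 0 1 0 0 0" --pt "0 0 0 2 0 0 0" --pt "0 0 0 3 0 0 0" --pt "0 0 0 3.5 0 0 0" --pt "0 0 0 3.5 0 0 0"

```text
time: 20.75
ee_pos: [0.5096, 0.3153, 0.0377]
tool_rot: [[0.99, -0.138, -0.0], [-0.138, -0.99, 0.001], [-0.0, -0.001, -1.0]]
ft_force: [-3.6, -0.7, 7.1]
gripper_width: 0.0563
grip_force: 64.9
```

Call:
step_arm --pt "90 0 0 3 0 0 0" --pt "90 0 0 3 0 0 0" --pt "90 0 0 3 0 0 0" --pt "90 0 0 3 0 0 0" --pt "90 0 0 3 0 0 0" --pt "90 0 0 -5 0 0 0" --pt "90 0 0 -25 0 0 0" --pt "90 0 0 -50 0 0 0" --pt "90 0 0 -80 0 0 0" --pt "90 0 0 -105 0 0 0"

```text
time: 21.75
ee_pos: [0.5099, 0.3149, 0.1439]
tool_rot: [[0.99, -0.139, 0.001], [-0.139, -0.99, 0.001], [0.001, -0.001, -1.0]]
ft_force: [0.4, 0.1, 0.8]
gripper_width: 0.0771
grip_force: 0.0
```

```bash
python3 -c "
from plant import *
from h import *
s=observe();st(s);go(s,560.2,-8,145,-98);go(s,560.2,-8,145,-8)"
```

```text
t21.75 [509.9 314.9 143.9] a -98.0 F [0.4 0.1 0.8] w 77.1 g 0.0 j7 -117
(560.2, -8, 145, -98) shift [ 94.7 312.8  -1.2] turn [-0.001 -0.001  0.   ]
(560.2, -8, 145, -8) shift [ 94.7 312.8  -1.2] turn [ 0.    -0.001 -1.571]
```

Call:
step_arm --pt "60 3 10 0 0 0 -0.08" --pt "60 10 32 0 0 0 -0.2" --pt "60 19 62 0 0 0 -0.34" --pt "60 28 94 0 0 0 -0.48" --pt "60 38 126 0 0 0 -0.62" --pt "60 48 158 0 0 0 -0.76" --pt "60 57 190 0 0 0 -0.9" --pt "60 67 222 0 0 0 -1.04" --pt "60 76 252 0 0 0 -1.18" --pt "60 84 278 0 0 0 -1.32" --pt "60 90 298 0 0 0 -1.46" --pt "60 94 310 0 0 0 -1.57" --pt "60 95 313 0 0 0 -1.57" --pt "60 95 313 0 0 0 -1.57"

```text
time: 23.15
ee_pos: [0.5603, -0.0085, 0.1422]
tool_rot: [[0.144, 0.99, 0.0], [0.99, -0.144, 0.0], [0.0, 0.0, -1.0]]
ft_force: [0.7, 0.2, -0.6]
gripper_width: 0.0513
grip_force: 0.0
```

```bash
python3 -c "
from plant import *
from h import *
s=observe();st(s);go(s,560.2,-8,58,-8)
p,d=read_camera('wrist');cv2.imwrite('pics/w6.png',p)"
```

```text
t23.15 [560.3  -8.5 142.2] a -8.3 F [ 0.7  0.2 -0.6] w 51.3 g 0.0 j7 -1
(560.2, -8, 58, -8) shift [ 0.5 -0.1 84.2] turn [ 0.    -0.    -0.005]
```

View pics/w6.png

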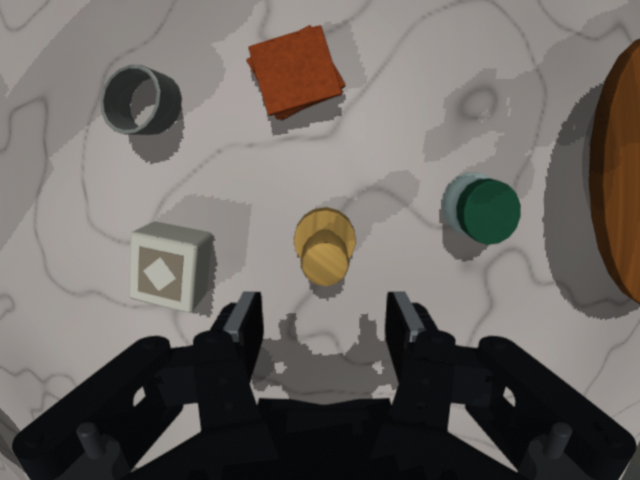

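The stamp's knob is at (326,260), centred between the jaws, and nothing is in the way. I'll descend, close and lift.

Call:
step_arm --pt "60 0 0 10 0 0 0" --pt "60 0 0 35 0 0 0" --pt "60 0 0 60 0 0 0" --pt "60 0 0 78 0 0 0" --pt "60 0 0 84 0 0 0" --pt "60 0 0 84 0 0 0" --pt "60 0 0 84 0 0 0" --pt "0 0 0 84 0 0 0" --pt "0 0 0 84 0 0 0" --pt "0 0 0 84 0 0 0" --pt "0 0 0 84 0 0 0" --pt "0 0 0 84 0 0 0" --pt "0 0 0 84 0 0 0" --pt "0 0 0 84 0 0 0"

```text
time: 24.6
ee_pos: [0.5611, -0.008, 0.059]
tool_rot: [[0.14, 0.99, 0.002], [0.99, -0.14, 0.001], [0.001, 0.002, -1.0]]
ft_force: [-0.8, -0.1, 6.3]
gripper_width: 0.0264
grip_force: 59.0
```

```bash
python3 -c "
from plant import *
from h import *
s=observe();st(s);go(s,606.2,341,140,-8)"
```

```text
t24.60 [561.1  -8.   59. ] a -8.0 F [-0.8 -0.1  6.3] w 26.4 g 59.02546763420105 j7 3
(606.2, 341, 140, -8) shift [352.   -3.9 -80.7] turn [ 0.002 -0.001 -0.   ]
```

Call:
step_arm --pt "0 0 0 -6 0 0 0" --pt "0 0 0 -22 0 0 0" --pt "0 0 0 -46 0 0 0" --pt "0 2 0 -70 0 0 0" --pt "0 8 0 -82 0 0 0" --pt "0 22 0 -83 0 0 0" --pt "0 44 -1 -83 0 0 0" --pt "0 70 -1 -83 0 0 0" --pt "0 98 -1 -83 0 0 0" --pt "0 127 -2 -83 0 0 0" --pt "0 156 -2 -83 0 0 0" --pt "0 185 -2 -83 0 0 0" --pt "0 214 -3 -83 0 0 0" --pt "0 243 -3 -83 0 0 0" --pt "0 272 -3 -83 0 0 0" --pt "0 300 -4 -83 0 0 0" --pt "0 325 -4 -83 0 0 0" --pt "0 342 -4 -83 0 0 0" --pt "0 351 -4 -83 0 0 0" --pt "0 352 -4 -83 0 0 0"

```text
time: 26.6
ee_pos: [0.6041, 0.343, 0.1391]
tool_rot: [[0.137, 0.991, -0.002], [0.991, -0.137, -0.001], [-0.001, -0.002, -1.0]]
ft_force: [-0.3, -0.7, -0.9]
gripper_width: 0.0267
grip_force: 59.0
```

```bash
python3 -c "
from plant import *
from h import *
s=observe();st(s);go(s,606.2,341,64,-8)
p,d=read_camera('wrist');cv2.imwrite('pics/w7.png',p)"
```

```text
t26.60 [604.1 343.  139.1] a -7.9 F [-0.3 -0.7 -0.9] w 26.7 g 59.01664137840271 j7 -30
(606.2, 341, 64, -8) shift [-1.6  2.5 75.1] turn [-0.002  0.001  0.002]
```

View pics/w7.png

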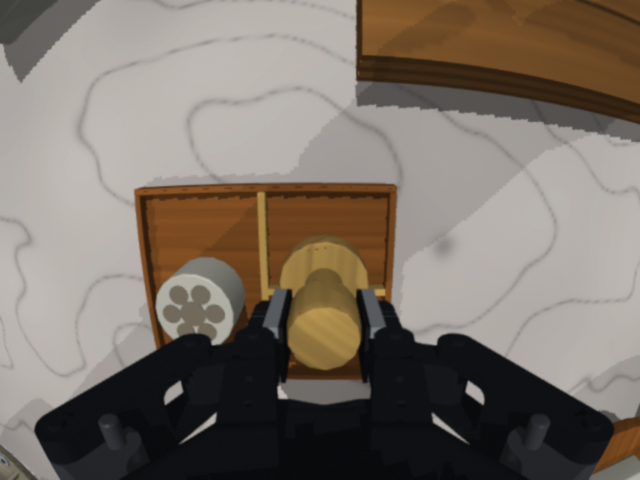

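The stamp hangs over its small compartment: columns 268 to 388, back wall at row 190, divider near row 292. The big mould is seated at (200,308). I'll lower the stamp.

Call:
step_arm --pt "0 -1 1 8 0 0 0" --pt "0 -1 1 26 0 0 0" --pt "0 -1 1 48 0 0 0" --pt "0 -1 1 64 0 0 0" --pt "0 -1 1 70 0 0 0" --pt "0 -1 1 71 0 0 0" --pt "0 -1 1 71 0 0 0" --pt "0 -1 1 71 0 0 0"

```text
time: 27.45
ee_pos: [0.6069, 0.3401, 0.071]
tool_rot: [[0.14, 0.99, 0.002], [0.99, -0.14, 0.001], [0.001, 0.001, -1.0]]
ft_force: [0.0, -0.2, -0.9]
gripper_width: 0.0262
grip_force: 59.0
```

Call:
step_arm --pt "0 0 0 2 0 0 0" --pt "0 0 0 4 0 0 0" --pt "0 0 0 5 0 0 0" --pt "0 0 0 6 0 0 0" --pt "0 0 0 7 0 0 0" --pt "0 0 0 7 0 0 0"

```text
time: 28.05
ee_pos: [0.6062, 0.3399, 0.0641]
tool_rot: [[0.139, 0.99, -0.0], [0.99, -0.139, 0.001], [0.001, -0.0, -1.0]]
ft_force: [-4.8, -2.0, 8.9]
gripper_width: 0.0267
grip_force: 59.9
```

Call:
step_arm --pt "60 0 0 6 0 0 0" --pt "60 0 0 6 0 0 0" --pt "60 0 0 6 0 0 0" --pt "60 0 0 6 0 0 0" --pt "60 0 0 6 0 0 0" --pt "60 0 0 -5 0 0 0" --pt "60 0 0 -25 0 0 0" --pt "60 0 0 -50 0 0 0" --pt "60 0 0 -75 0 0 0" --pt "60 0 0 -85 0 0 0"

```text
time: 29.05
ee_pos: [0.6076, 0.3403, 0.1518]
tool_rot: [[0.14, 0.99, 0.004], [0.99, -0.14, 0.002], [0.003, 0.004, -1.0]]
ft_force: [0.8, -1.1, 0.5]
gripper_width: 0.0512
grip_force: 0.0
```

```bash
python3 -c "
from plant import *
from h import *
s=observe();st(s);go(s,448.2,113,125,-8)"
```

```text
t29.05 [607.6 340.3 151.8] a -8.0 F [ 0.8 -1.1  0.5] w 51.2 g 0.0 j7 -30
(448.2, 113, 125, -8) shift [-247.4 -126.2   25.6] turn [ 0.004 -0.003 -0.   ]
```

Call:
step_arm --pt "95 -10 -5 2 0 0 0" --pt "95 -32 -16 4 0 0 0" --pt "95 -62 -32 8 0 0 0" --pt "95 -94 -48 12 0 0 0" --pt "95 -126 -64 16 0 0 0" --pt "95 -158 -80 20 0 0 0" --pt "95 -190 -97 24 0 0 0" --pt "95 -218 -111 26 0 0 0" --pt "95 -238 -121 26 0 0 0" --pt "95 -247 -126 26 0 0 0" --pt "95 -247 -126 26 0 0 0" --pt "95 -247 -126 26 0 0 0"

```text
time: 30.25
ee_pos: [0.4476, 0.114, 0.1221]
tool_rot: [[0.139, 0.99, 0.001], [0.99, -0.139, 0.001], [0.001, 0.001, -1.0]]
ft_force: [-0.2, -0.2, 0.0]
gripper_width: 0.0812
grip_force: 0.0
```

```bash
python3 -c "
from plant import *
from h import *
s=observe();st(s);go(s,448.2,113,29,-8)
p,d=read_camera('wrist');cv2.imwrite('pics/w8.png',p)"
```

```text
t30.25 [447.6 114.  122.1] a -8.0 F [-0.2 -0.2  0. ] w 81.2 g 0.0 j7 -21
(448.2, 113, 29, -8) shift [-0.9  0.6 93.1] turn [ 0.001 -0.001  0.001]
```

View pics/w8.png

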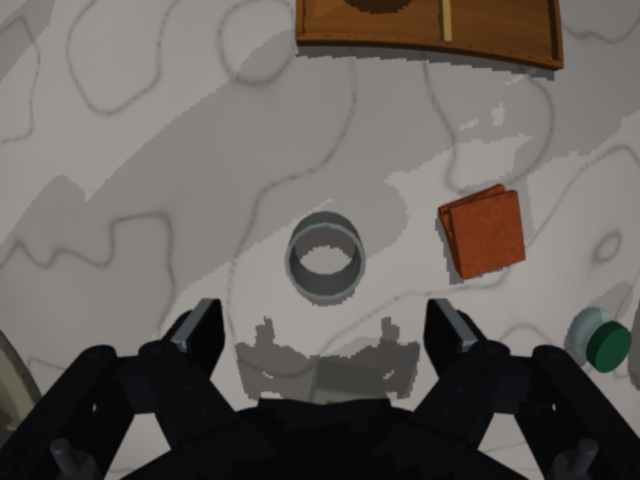

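The cutter's ring is at (325,262), centred between the jaws. The red block at (485,232) stands well beyond the right finger's path. I'll descend, close and lift.

Call:
step_arm --pt "95 0 0 10 0 0 0" --pt "95 -1 0 35 0 0 0" --pt "95 -1 0 65 0 0 0" --pt "95 -1 0 85 0 0 0" --pt "95 -1 0 91 0 0 0" --pt "95 -1 0 91 0 0 0" --pt "95 -1 0 91 0 0 0" --pt "0 -1 0 91 0 0 0" --pt "0 -1 0 91 0 0 0" --pt "0 -1 0 91 0 0 0" --pt "0 -1 0 91 0 0 0" --pt "0 -1 0 91 0 0 0" --pt "0 -1 0 91 0 0 0" --pt "0 -1 0 91 0 0 0" --pt "0 -1 0 91 0 0 0"

```text
time: 31.8
ee_pos: [0.4475, 0.1122, 0.032]
tool_rot: [[0.139, 0.99, 0.001], [0.99, -0.139, 0.001], [0.001, 0.001, -1.0]]
ft_force: [-2.9, -1.5, 8.7]
gripper_width: 0.0462
grip_force: 60.3
```

```bash
python3 -c "
from plant import *
from h import *
s=observe();st(s);go(s,595.8,266.8,150,-8)"
```

```text
t31.80 [447.5 112.2  32. ] a -8.0 F [-2.9 -1.5  8.7] w 46.2 g 60.29101029038429 j7 -15
(595.8, 266.8, 150, -8) shift [ 173.9  125.5 -117.7] turn [ 0.001 -0.001 -0.   ]
```

Call:
step_arm --pt "0 0 0 -6 0 0 0" --pt "0 0 0 -24 0 0 0" --pt "0 0 0 -52 0 0 0" --pt "0 0 0 -82 0 0 0" --pt "0 3 2 -106 0 0 0" --pt "0 11 8 -117 0 0 0" --pt "0 25 18 -120 0 0 0" --pt "0 43 31 -120 0 0 0" --pt "0 63 45 -120 0 0 0" --pt "0 84 60 -120 0 0 0" --pt "0 105 75 -120 0 0 0" --pt "0 126 90 -120 0 0 0" --pt "0 146 105 -120 0 0 0" --pt "0 162 117 -120 0 0 0" --pt "0 171 123 -120 0 0 0" --pt "0 174 125 -120 0 0 0" --pt "0 174 125 -120 0 0 0" --pt "0 174 125 -120 0 0 0"

```text
time: 33.6
ee_pos: [0.5946, 0.266, 0.151]
tool_rot: [[0.14, 0.99, -0.0], [0.99, -0.14, -0.0], [-0.0, -0.0, -1.0]]
ft_force: [-0.2, 1.2, -0.3]
gripper_width: 0.046
grip_force: 61.5
```

```bash
python3 -c "
from plant import *
from h import *
s=observe();st(s);go(s,595.8,266.8,37,-8)
p,d=read_camera('wrist');cv2.imwrite('pics/w9.png',p)"
```

```text
t33.60 [594.6 266.  151. ] a -8.1 F [-0.2  1.2 -0.3] w 46.0 g 61.4662304520607 j7 -24
(595.8, 266.8, 37, -8) shift [  1.    1.1 114. ] turn [-0.     0.    -0.001]
```

View pics/w9.png

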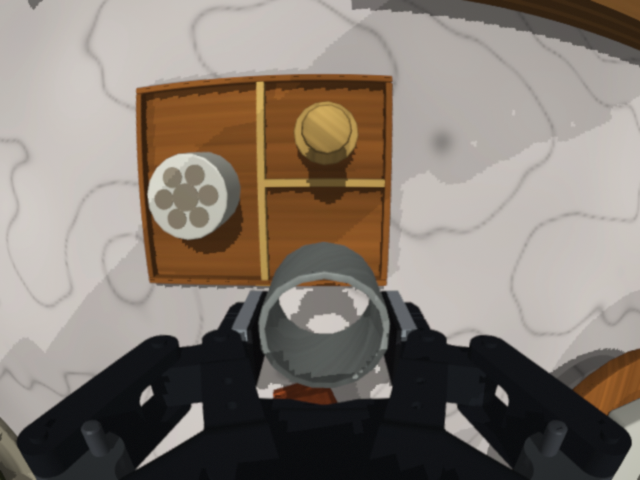

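The stamp stands upright at (326,132) and the big mould at (193,196). The cutter hangs over the last compartment, columns 268 to 383. I'll lower it.

Call:
step_arm --pt "0 1 1 8 0 0 0" --pt "0 1 1 28 0 0 0" --pt "0 1 1 56 0 0 0" --pt "0 1 1 84 0 0 0" --pt "0 1 1 102 0 0 0" --pt "0 1 1 109 0 0 0" --pt "0 1 1 110 0 0 0" --pt "0 1 1 110 0 0 0" --pt "0 1 1 110 0 0 0"

```text
time: 34.55
ee_pos: [0.5968, 0.2679, 0.0422]
tool_rot: [[0.14, 0.99, 0.002], [0.99, -0.14, 0.001], [0.001, 0.002, -1.0]]
ft_force: [-0.5, 0.8, -0.5]
gripper_width: 0.046
grip_force: 61.5
```

Call:
step_arm --pt "0 0 0 1 0 0 0" --pt "0 0 0 2 0 0 0" --pt "0 0 0 3 0 0 0" --pt "0 0 0 4 0 0 0" --pt "0 0 0 5 0 0 0" --pt "0 0 0 5 0 0 0"

```text
time: 35.15
ee_pos: [0.5961, 0.2677, 0.0371]
tool_rot: [[0.14, 0.99, 0.0], [0.99, -0.14, 0.001], [0.001, -0.0, -1.0]]
ft_force: [-4.9, -1.4, 12.1]
gripper_width: 0.0462
grip_force: 62.7
```

Call:
step_arm --pt "75 0 0 4 0 0 0" --pt "75 0 0 4 0 0 0" --pt "75 0 0 4 0 0 0" --pt "75 0 0 4 0 0 0" --pt "75 0 0 4 0 0 0" --pt "75 0 0 -5 0 0 0" --pt "75 0 0 -30 0 0 0" --pt "75 0 0 -60 0 0 0" --pt "75 0 0 -90 0 0 0" --pt "75 0 0 -120 0 0 0" --pt "75 -30 0 -150 0 0 0" --pt "75 -70 0 -180 0 0 0" --pt "75 -110 0 -200 0 0 0" --pt "75 -150 0 -200 0 0 0" --pt "75 -190 0 -200 0 0 0" --pt "75 -230 0 -200 0 0 0" --pt "75 -250 0 -200 0 0 0" --pt "75 -250 0 -200 0 0 0" --pt "75 -250 0 -200 0 0 0"

```text
time: 37.05
ee_pos: [0.5612, 0.02, 0.2365]
tool_rot: [[0.14, 0.99, 0.001], [0.99, -0.14, 0.001], [0.001, 0.001, -1.0]]
ft_force: [-0.7, 1.2, 0.0]
gripper_width: 0.0642
grip_force: 0.0
```

```bash
python3 - <<'E'
from plant import *
from h import *
st(observe())
p,_=read_camera('scene');cv2.imwrite('pics/scene1.png',p)
p,d=read_camera('top');cv2.imwrite('pics/top1.png',p)
i=camera_info('top');W=cloud(i,d);Z=W[...,2]
for n,x,y,h in [('long',543,-345,.045),('float',530,-273,.055),('big',510,315,.045),('stamp',606,340,.075),('cutter',596,267,.045),('small',457,-119,.03),('square',446,-8,.04)]:
    m=(d>0)&(np.hypot(W[...,0]-x/1000,W[...,1]-y/1000)<.065)&(abs(Z-h)<.006)
    k,l,s,_=cv2.connectedComponentsWithStats(m.astype(np.uint8))
    if k<2: print(n,'hidden');continue
    m=(l==1+np.argmax(s[1:,4])).astype(np.uint8);c=max(cv2.findContours(m,0,1)[0],key=len)[:,0]
    r=cv2.minAreaRect((cast(i,c,h)*1000).astype(np.float32))
    print(n,'z %.4f sd %.4f'%(np.median(Z[m>0]),Z[m>0].std()),np.round(r[0],1),np.round(r[1],1),round(r[2],1))
E
```

```text
t37.05 [561.2  20.  236.5] a -8.1 F [-0.7  1.2  0. ] w 64.2 g 0.0 j7 -5
long z 0.0451 sd 0.0018 [ 543.  -343.9] [99.5 51.3] 6.8
float z 0.0545 sd 0.0019 [ 530.2 -272.3] [79.4 22.7] 6.9
big z 0.0449 sd 0.0019 [510.6 312.9] [57.8 55.4] 90.0
stamp z 0.0741 sd 0.0020 [604.8 338.1] [27.6 25.8] 89.8
cutter z 0.0441 sd 0.0021 [596.2 267.2] [47.7 46. ] 89.9
small z 0.0300 sd 0.0017 [ 457.1 -119.3] [38.2 37.9] 90.0
square z 0.0390 sd 0.0019 [444.1 -33.3] [10.7 42.6] 87.0
```

View pics/top1.png

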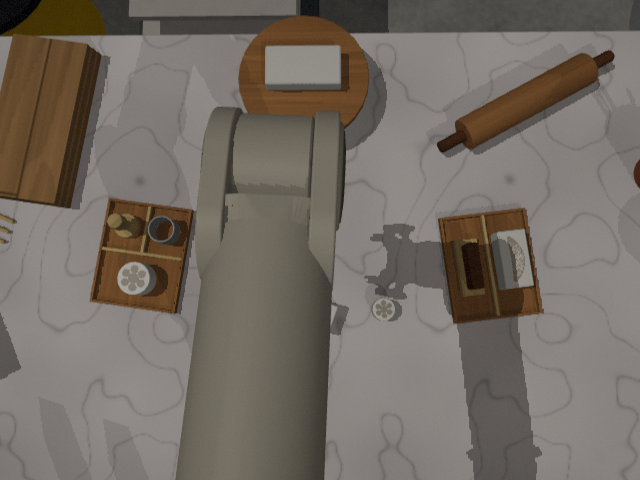

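Every piece is in its compartment with its top at the expected height. Long mould (515,258), float (470,265), big mould (136,278), stamp (120,225) and cutter (163,230). The small mould hasn't moved (384,309). The arm partly hides the square mould, but nothing went near it. Handing in.

```bash
python3 -c "
from plant import *
print(finish_job())"
```

```text
the job is handed in; nothing more can be done
None
```

Both kits are made up and handed in at about 37 s: all five pieces measured at the right seated heights in their compartments, the small round mould measured unmoved, and the square mould, partly hidden by the arm in the last picture, was never approached.

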